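# Fasten the draw latch of the die case

## Robot

A 6-joint arm with a two-finger parallel gripper is mounted at the origin on the work surface. World frame = base frame: x ahead of the robot, y to its left, z up, the work surface at z = 0. Lengths are in m, angles in rad, forces in N, time in s.
With the tool pointing down it reaches from about 0.325 to 0.775 m from the base axis. Payload 9.3 kg.
Tool frame: the origin (TCP) lies at the very end of the fingers, on their centre line; the grasp point (between the pads) lies 19 mm behind it; z points along the fingers, y is the line along which they close (so a half turn about z gives the same grasp; the last joint's range is limited). The gripper opens to 85 mm and grips with 20 to 120 N. Pads are 22 mm wide; open, the fingers measure 114 mm over their backs; the gripper's body (76 mm by 85 mm) begins 54 mm behind the grasp point. The pads swing forward as they close: fully open they stand 13 mm farther back than shut.
Start: joints at [-1.426, 0.259, 0.021, 1.334, 0, 1.418], TCP at [0.161, -0.526, 0.231] pointing down, gripper open.
Joint ranges: [-3.04, 3.04], [-0.91, 1.82], [-1.04, 1.36], [-1.92, 1.95], [-1.52, 1.45], [-3.14, 3.14]. Speed limits (rad/s): [2.22, 2.22, 2.79, 3.14, 3.14, 3.14].

## Interface

Orientations are given as a 3x3 rotation matrix whose columns are the frame's x, y, z axes.
In Python, from bench import r, command_gripper, eyes, hand_in, status gives the robot as it stands. Calls block until the motion is done:
- r.movep(position, orientation): joint-space move of the TCP to a pose.
- r.servo_line(position, vel=0.15, ori=None): straight line of the TCP; ori=None keeps the orientation; vel is the mean speed in m/s.
- r.move_joints(angles): joint-space move.
- command_gripper(opening, effort=None): finger opening in m; effort is the grip in N (None keeps the last); returns when the fingers have stopped.
- r.hold(seconds).
- r.solve_ik(position, orientation): joint angles nearest the present ones, or None.
- eyes.capture(name): name is "scene" or "top"; returns a dict with "pixels" (400x640x3 uint8, red, green, blue), "fx", "fy", "cx", "cy" (pixels), "rvec" (rotation vector, rad) and "tvec" (3), from world to camera coordinates, as OpenCV has them. Camera axes: x right, y down, z forward; pixel columns grow to the right and rows downward; lengths in m; the calibration is good to about 2 mm. A picture is of the moment at which its call begins. There is no depth.
A pose or a line that the arm cannot do raises r.Unreachable and nothing moves.
- hand_in(): hands the job in; it is judged then, once.
Trained networks look in the newest picture that a camera, given by its name, has taken for a name from the list of things; names that differ only in an ending like _2 or _b are one class to them, and where a whole thing is asked for, a point or a joint stands for the part that bears it (a point fixed in the world has none). Each returns a list of dicts, best first, with "confidence" (0 to 1); they miss things now and then, are a little off and sometimes report something else, mostly with a low value. They report only what shows in the picture. A call takes as long as a camera call.
- eyes.outline_of(camera, name): "mask" (400x640 bool, what is visible of it) and "extent" ([centre column, centre row, width, height] as shares, 0 to 1, of the picture: columns of its width, rows of its height, round what is visible of it).
- eyes.landmark_of(camera, name): "location" ([column, row] as shares, 0 to 1, of the picture: columns of its width, rows of its height: a listed point, or the origin of a listed thing).
Readings, each from a call of its own:
- status.get_time(): time.
- status.get_joint_positions(): joint angles.
- status.get_dq(): joint speeds.
- status.get_joint_torque(): joint torques, N m.
- status.get_ee_pos(): TCP position.
- status.get_tcp_rot(): TCP orientation.
- status.get_wrist_force(): force on the tool from outside, world axes, zero at the start.
- status.get_wrist_torque(): the same for the moment, N m.
- status.get_grip_width(): finger opening in m.
- status.get_grip_force(): force on a finger pad.
Only numpy, scipy, OpenCV 4.12 (cv2) and the standard library are available. Lean on these libraries where they do the work, as an engineer would, in place of code of your own. Each camera call takes 0.05 s, during which the arm holds its last target. There are 200 camera calls.

## Task

Two yellow steel die cases stand on the bench; one is still open, with its latch lever standing up and its lid ajar. Swing that latch's wire loop over and down behind the keeper hook on the lid, then throw the lever back past centre until it snaps flat, so that the loop pulls the lid shut and holds it.

Things in the scene. Friction and masses are not known exactly. Their poses are not given: they have to be found in the camera images.
- case: The open case of two equal yellow steel die cases (the other is fastened). Fixed, on edge, sizes in mm: 170 (x) by 180 (y) by 140 high; origin at the centre of its underside, z up. Body half at -x, lid half at +x hinged at its foot, seam at x = 5. The latch is on top, in the plane y = 0. A loose black die, 42 across, 22 high, sits on top near x = -54, y = 62: a bystander.
- bail_bar (a point): Middle of the end bar of the latch's wire loop: 5 mm wire, 40 wide (y), 75 long, hung on a pin 24 up the lever. It straddles the lever and can pass over its end. Starts leaning back (-x) 0.2 to 0.8 rad, bar 90 to 115 above the case top. Pushed past upright it falls by itself onto the lid beyond the keeper if the lever still leans to the lid. Hooked: near x = 30, z = 143 to 148 of the case.
- keeper (a point): Steel hook on the lid top, 26 wide (y), 14 mm tall, opening to +x (away from the latch lever). This point is where the loop's bar sits when hooked: 5 above the lid top, 2.5 beyond the post. The lip above it reaches 3.5 further in +x; its underside is 10 above the lid top. In the case frame: x = 34 with the lid ajar, 30 when shut.
- lever (a joint): Steel lever plate, 28 wide (y), 4 thick, 70 mm long, on a pin at x = -20, z = 156 of the case. Rad: 0 upright, negative leans to the lid (stop -0.8; starts -0.7 to -0.25, stays by friction), positive swings back to -x; dead centre near 1.4, flat on its stop at 1.62. Takes a few newtons at its end; draws the lid over the last 0.7 rad before centre, then snaps down and stays.
- lid (a joint): Opening of the lid about its foot, rad: about 0.03 ajar (4 mm gap at the top, held open by the gasket's spring), about 0 when drawn shut.

How it is judged:
By the outcome, as a careful person would: the job done as asked, in the order asked, and still so for the second after the job is handed in, with the robot touching nothing.
It also fails if it takes over 37 s, if anything falls off the work surface, if the arm or the gripper's body presses on something with over 40 N, if the wrist force passes 120 N, or if a joint passes its speed limit or range.

## Working session

There is one attempt and no reset: what is moved stays moved. The work goes in short steps, each a Python script; the robot and the scene stay as the last script left them, time stands still between calls to the robot, and variables do not carry over. Pictures are saved under pics/ and viewed, at most 10 in all, crops included, and the job is handed in when it is done.

```bash
mkdir -p pics; ls; cat > h.py <<'E'
import numpy as np, cv2
from bench import r, command_gripper, eyes, hand_in, status
def snap(n,fn=None):
    c=eyes.capture(n)
    if fn: cv2.imwrite('pics/'+fn,c['pixels'][:,:,::-1])
    K=np.array([[c['fx'],0,c['cx']],[0,c['fy'],c['cy']],[0,0,1.]])
    R=cv2.Rodrigues(np.array(c['rvec'],float))[0]
    return K,R,np.array(c['tvec'],float).ravel()
def ray(cam,px):
    K,R,t=cam
    d=R.T@np.linalg.solve(K,[px[0],px[1],1]); return -R.T@t,d/np.linalg.norm(d)
def tri(rays):
    A=np.zeros((3,3));b=np.zeros(3)
    for o,d in rays:
        P=np.eye(3)-np.outer(d,d);A+=P;b+=P@o
    x=np.linalg.solve(A,b); return x,[np.linalg.norm((np.eye(3)-np.outer(d,d))@(x-o)) for o,d in rays]
def proj(cam,X):
    K,R,t=cam; p=K@(R@np.asarray(X)+t); return p[:2]/p[2]
E
python3 - <<'E'
from h import *
cs={n:snap(n,n+'0.png') for n in('scene','top')}
for n in cs:
    print(n,'cam pos',(-cs[n][1].T@cs[n][2]).round(3))
for k in('case','bail_bar','keeper','lever','lid'):
    for n in cs:
        L=eyes.landmark_of(n,k)
        print(k,n,[( (np.array(l['location'])*[640,400]).round(1).tolist(),round(l['confidence'],2)) for l in L])
print(status.get_time())
E
```

```text
pics
scene cam pos [0.724 0.192 0.926]
top cam pos [ 0.469 -0.028  1.022]
case scene [([379.2, 285.1], 0.65)]
case top [([236.6, 204.5], 0.72)]
bail_bar scene [([416.2, 245.9], 0.78)]
bail_bar top [([206.0, 223.2], 0.64)]
keeper scene [([372.0, 290.6], 0.96), ([374.4, 285.3], 0.18)]
keeper top [([220.2, 181.7], 0.67)]Traceback (most recent call last):
  File "<stdin>", line 7, in <module>
ValueError: it knows: bail_bar, case, keeper
```

```bash
python3 - <<'E'
import cv2,numpy as np
for n in('scene','top'):
    i=cv2.imread(f'pics/{n}0.png'); cv2.imwrite(f'pics/{n}0b.png',i)
a=cv2.imread('pics/scene0.png'); b=cv2.imread('pics/top0.png')
o=np.vstack([cv2.resize(a[160:400,260:580],(800,600))])
cv2.imwrite('pics/c1.png',o)
cv2.imwrite('pics/c2.png',cv2.resize(b[100:340,100:420],(800,600)))
E
python3 - <<'E'
from h import *
cs={n:snap(n) for n in('scene','top')}
P={'case':([379.2,285.1],[236.6,204.5]),'bail':([416.2,245.9],[206,223.2]),'keeper':([372,290.6],[220.2,181.7])}
for k,(s,t) in P.items():
    print(k,tri([ray(cs['scene'],s),ray(cs['top'],t)]))
E
```

```text
case (array([0.56163488, 0.20125036, 0.00972189]), [np.float64(0.005008024056020014), np.float64(0.005008024056019975)])
bail (array([0.51082504, 0.19400744, 0.24742867]), [np.float64(0.0004655536080020884), np.float64(0.00046555360800211947)])
keeper (array([0.59698047, 0.20279887, 0.12882937]), [np.float64(0.0006884124756809028), np.float64(0.000688412475680986)])
```

View pics/c1.png

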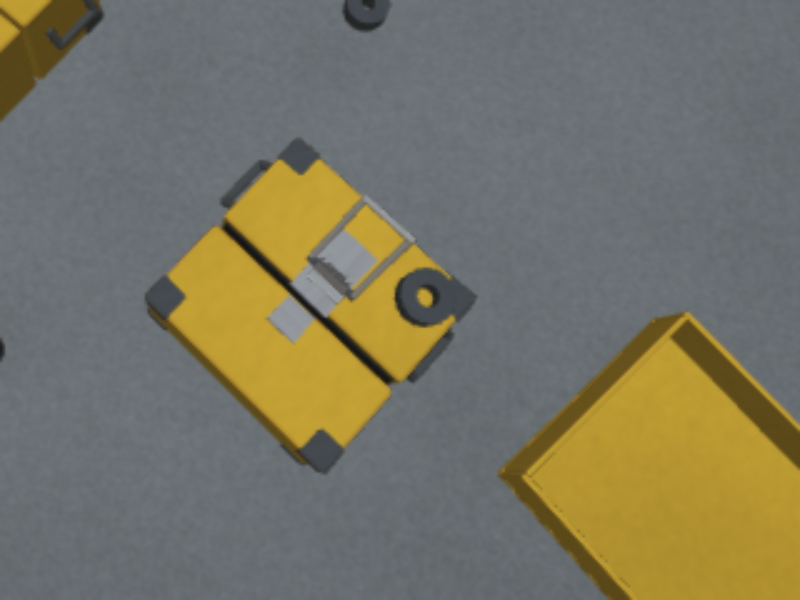

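View pics/c2.png

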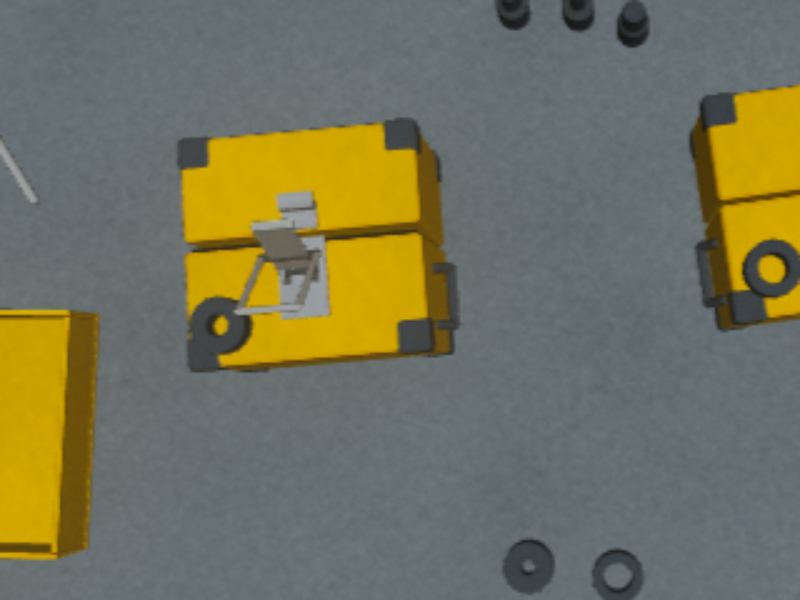

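The scene picture shows the open case: keeper near crop (291,318), loop bar (390,218), lever end about (335,272), die (425,297). The top picture shows the lid up (+x), lever end about (276,224), and bar about (270,311). The calibrated detections agree with this. Next I fit the case pose and the latch angles.

```bash
cat > fit.py <<'E'
from h import *
from scipy.optimize import least_squares
cs={n:snap(n) for n in('scene','top')}
off={'scene':(260,160),'top':(100,100)}
# crop px
C={'top':{(-85,90):(189,370),(-85,-90):(434,350),(89,90):(178,140),(89,-90):(415,120)},
   'scene':{(-85,-90):(298,138),(-85,90):(476,298),(89,-90):(147,296),(89,90):(322,470)}}
full={'keeper':{'scene':(372,290.6),'top':(220.2,181.7)},'bail':{'scene':(416.2,245.9),'top':(206,223.2)}}
def w(p,c):
    x,y,a=p; c=np.array(c)/1000.; s,k=np.sin(a),np.cos(a)
    return np.array([x+k*c[0]-s*c[1],y+s*c[0]+k*c[1],c[2]])
def bailpt(th,ph): # ph: lean back(-x)
    return (-20-24*np.sin(th)-72.5*np.sin(ph),0,156+24*np.cos(th)+72.5*np.cos(ph))
def res(p):
    e=[]
    for n in C:
        for c,px in C[n].items():
            e.append(proj(cs[n],w(p,(*c,140)))-(np.array(px)/2.5+off[n]))
        e.append(2*(proj(cs[n],w(p,(34,0,145)))-full['keeper'][n]))
    return np.concatenate(e)
f=least_squares(res,[.56,.2,.07],loss='soft_l1'); p=f.x
print('case',p.round(4),res(p).round(1).reshape(-1,2).tolist())
def res2(q):
    e=[proj(cs[n],w(p,bailpt(q[0],q[1])))-full['bail'][n] for n in cs]
    e.append(proj(cs['top'],w(p,(-20-70*np.sin(q[0]),0,156+70*np.cos(q[0]))))-(210.4,189.4))
    return np.concatenate(e)
g=least_squares(res2,[-.5,.5]); print('lever,bail',g.x,g.fun.round(1),bailpt(*g.x))
b=tri([ray(cs[n],full['bail'][n]) for n in cs])[0]; s,k=np.sin(p[2]),np.cos(p[2])
d=b-[p[0],p[1],0]; print('bail in case',k*d[0]+s*d[1],-s*d[0]+k*d[1],d[2])
np.save('pose.npy',np.r_[p,g.x])
o=[]
for n in cs:
    i=cv2.imread(f'pics/{n}0.png'); i=cv2.resize(i[off[n][1]:off[n][1]+240,off[n][0]:off[n][0]+320],(800,600))
    th,ph=g.x; lv=lambda r_,y:(-20-r_*np.sin(th),y,156+r_*np.cos(th))
    bb=bailpt(th,ph)
    for P,col in (([(-85,-90,140),(-85,90,140),(85,90,140),(85,-90,140)],(255,0,0)),([lv(70,-14),lv(70,14),lv(0,14),lv(0,-14)],(0,0,255)),([lv(24,-20),(bb[0],-20,bb[2]),(bb[0],20,bb[2]),lv(24,20)],(0,255,0)),([(34,-13,145),(34,13,145)],(255,0,255))):
        pts=np.array([(proj(cs[n],w(p,c))-off[n])*2.5 for c in P]); cv2.polylines(i,[pts.astype(int)],True,col,1)
    o.append(i[100:400,100:500])
cv2.imwrite('pics/ov.png',cv2.resize(np.hstack(o),(800,300)))
print(status.get_time())
for sg in(1,-1):
    y=sg*np.array([-s,k,0]); z=np.array([0,0,-1.]); R=np.c_[np.cross(y,z),y,z]
    print(sg,[r.solve_ik(w(p,c),R) for c in((-80,0,235),(20,0,235),(60,0,190),(-80,0,155))])
E
python3 fit.py
```

```text
case [0.5638 0.198  0.0921] [[-0.1, -0.3], [-1.7, -0.1], [-0.1, -0.4], [-0.4, -0.5], [-2.0, -3.6], [-0.2, -1.8], [-0.4, -1.2], [-1.5, -1.8], [-0.0, -0.1], [1.2, -2.5]]
lever,bail [-0.37545825  0.62247601] [-1.9  0.6  2.   0.7 -1.6  0.4] (np.float64(-53.4702462554051), 0, np.float64(237.22985773779544))
bail in case -0.0530755825125461 0.0008886038818779873 0.2474286734359985
0.6
1 [array([ 0.21378765,  0.20668015, -0.03873699,  1.32537918,  0.        ,
        0.12172883]), array([0.19394754, 0.3745046 , 0.2000547 , 1.39634643, 0.        ,
       0.10188871]), array([0.18769586, 0.45449868, 0.21392296, 1.33022061, 0.        ,
       0.09563703]), array([ 0.21378765,  0.24310251, -0.19807555,  1.12961827,  0.        ,
        0.12172883])]
-1 [array([ 0.21378765,  0.20668015, -0.03873699,  1.32537918,  0.        ,
       -3.01986383]), array([ 0.19394754,  0.3745046 ,  0.2000547 ,  1.39634643,  0.        ,
       -3.03970394]), array([ 0.18769586,  0.45449868,  0.21392296,  1.33022061,  0.        ,
       -3.04595562]), array([ 0.21378765,  0.24310251, -0.19807555,  1.12961827,  0.        ,
       -3.01986383])]
```

View pics/ov.png

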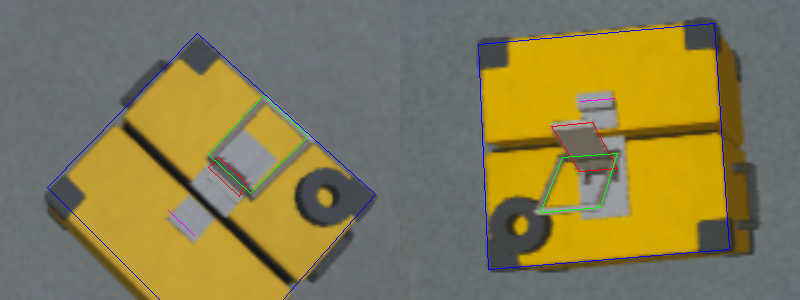

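```bash
cat >> h.py <<'E'
p=np.load('pose.npy') if __import__('os').path.exists('pose.npy') else np.zeros(5)
s_,k_=np.sin(p[2]),np.cos(p[2])
Y=np.array([-s_,k_,0]);Z=np.array([0,0,-1.]);RT=np.c_[np.cross(Y,Z),Y,Z]
def W(x,z,y=0.): return np.array([p[0]+k_*x/1e3-s_*y/1e3,p[1]+s_*x/1e3+k_*y/1e3,z/1e3])
def loc(P): d=np.asarray(P)-[p[0],p[1],0]; return np.array([k_*d[0]+s_*d[1],-s_*d[0]+k_*d[1],d[2]])*1e3
E
python3 - <<'E'
from h import *
T=lambda m:print(m,round(status.get_time(),2),loc(status.get_ee_pos()).round(1),np.round(status.get_wrist_force(),1))
q=np.array(status.get_ee_pos());q[2]=.32
r.servo_line(q,vel=.2);command_gripper(0.0,30);T('up')
r.movep(W(-95,300),RT);T('over')
r.servo_line(W(-95,230),vel=.15);T('down')
r.servo_line(W(-25,230),vel=.08);T('mid')
r.servo_line(W(5,230),vel=.08);T('pushed')
r.hold(.3)
r.servo_line(W(-5,300),vel=.2);T('up')
cs={n:snap(n,n+'1.png') for n in('scene','top')}
for k in('bail_bar','keeper'):
  R=[]
  for n in cs:
    L=eyes.landmark_of(n,k)
    if L: px=np.array(L[0]['location'])*[640,400]; R.append(ray(cs[n],px)); print(k,n,px.round(1),L[0]['confidence'])
  if len(R)==2: x,e=tri(R); print(k,loc(x).round(1),np.round(e,4))
a=cv2.imread('pics/scene1.png')[190:350,290:490];b=cv2.imread('pics/top1.png')[130:260,150:300]
cv2.imwrite('pics/c3.png',np.hstack([cv2.resize(a,(400,320)),cv2.resize(b,(369,320))]))
E
```

```text
up 1.96 [-467.2 -683.7  320. ] [-0.5  0.3 -0.3]
over 4.7 [-94.7  -0.6 299.9] [ 0.2 -0.2  0. ]
down 5.32 [-9.470e+01 -2.000e-01  2.306e+02] [-0.  -0.1 -0.5]
mid 6.34 [-25.3   0.  230.1] [-0.3 -0.   0.6]
pushed 6.87 [  4.8  -0.  229.8] [-1.  -0.5 -0.2]
up 7.67 [ -5.    0.  300.5] [-0.8 -0.3  0.2]
bail_bar scene [364.1 297.7] 0.59
bail_bar top [217.2 170.2] 0.43
bail_bar [ 54.4   1.1 142.9] [0.0026 0.0026]
keeper scene [371.1 290.2] 0.65
keeper top [220.5 180.9] 0.78
keeper [3.460e+01 1.000e-01 1.321e+02] [0.0009 0.0009]
```

View pics/c3.png

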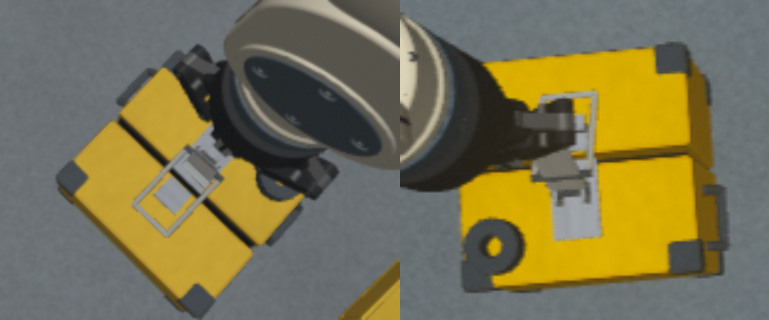

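The loop now lies on the lid around the keeper: bar at case x=54, z=143, beyond the hook. Next I throw the lever along its arc, with a check midway.

```bash
cat >> h.py <<'E'
T=lambda m:print(m,round(status.get_time(),2),loc(status.get_ee_pos()).round(1),np.round(status.get_wrist_force(),1))
def tip(th,rad=60):
    return W(-20-rad*np.sin(th)+2*np.cos(th)+11,156+rad*np.cos(th)+2*np.sin(th))
E
python3 - <<'E'
from h import *
r.servo_line(W(48,300),vel=.25)
r.servo_line(W(48,206),vel=.2);T('down')
r.servo_line(tip(-.15),vel=.1);T('a')
for th in (.1,.3,.5,.7,.85):
    r.servo_line(tip(th),vel=.07);T(th)
cs={n:snap(n,n+'2.png') for n in('scene','top')}
for k in('bail_bar','keeper'):
  R=[]
  for n in cs:
    L=eyes.landmark_of(n,k)
    if L: px=np.array(L[0]['location'])*[640,400]; R.append(ray(cs[n],px)); print(k,n,px.round(1),L[0]['confidence'])
  if len(R)==2: x,e=tri(R); print(k,loc(x).round(1),np.round(e,4))
a=cv2.imread('pics/scene2.png')[190:350,290:490];b=cv2.imread('pics/top2.png')[130:260,150:300]
cv2.imwrite('pics/c4.png',np.hstack([cv2.resize(a,(400,320)),cv2.resize(b,(369,320))]))
E
```

```text
down 8.94 [4.790e+01 1.000e-01 2.075e+02] [-0.2 -0.1 -0.8]
a 9.56 [  2.3   0.  215.6] [-0.3 -0.   0.2]
0.1 9.93 [-13.1   0.  215.9] [-0.1  0.  -0.6]
0.3 10.25 [-25.   0. 214.] [-0.2  0.6 -0.1]
0.5 10.57 [-3.560e+01 -1.000e-01  2.096e+02] [ 3.1 -0.4 -2.1]
0.7 10.9 [-4.590e+01 -1.000e-01  2.032e+02] [ 5.  -0.6 -1.2]
0.85 11.18 [-53.    0.  197.2] [ 2.3 -0.4  1.3]
bail_bar scene [376.3 291.1] 0.57
bail_bar top [216.4 182.8] 0.52
bail_bar [ 30.3   7.4 137.6] [0.0001 0.0001]
keeper scene [375.6 291.4] 0.86
keeper top [219.7 181.4] 0.96
keeper [ 32.    4.8 131.4] [0.0026 0.0026]
```

View pics/c4.png

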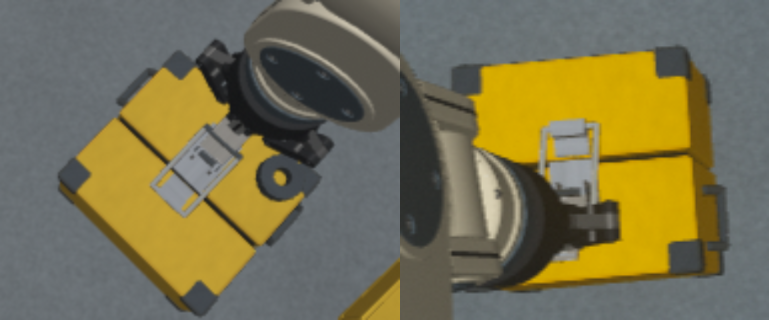

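The bar sits tucked in at the keeper (top view about (570,122)), with its middle under the lip. I carry on past centre.

```bash
python3 - <<'E'
from h import *
for th in (1.0,1.15,1.3,1.4,1.5,1.58,1.62):
    r.servo_line(tip(th),vel=.06);T(th)
q=loc(status.get_ee_pos())
r.servo_line(W(q[0],155.5),vel=.03);T('press')
r.servo_line(W(q[0],300),vel=.2)
r.movep(W(-260,330,-100),RT);T('away')
cs={n:snap(n,n+'3.png') for n in('scene','top')}
for k in('bail_bar','keeper'):
  R=[]
  for n in cs:
    L=eyes.landmark_of(n,k)
    if L: px=np.array(L[0]['location'])*[640,400]; R.append(ray(cs[n],px))
  if len(R)==2: x,e=tri(R); print(k,loc(x).round(1),np.round(e,4))
a=cv2.imread('pics/scene3.png')[190:350,290:490];b=cv2.imread('pics/top3.png')[130:260,150:300]
cv2.imwrite('pics/c5.png',np.hstack([cv2.resize(a,(400,320)),cv2.resize(b,(369,320))]))
E
```

```text
1.0 11.78 [-58.8   0.  189.8] [ 1.1 -0.5 -0.5]
1.15 12.07 [-63.5   0.  181.9] [-0.2 -0.6 -0.3]
1.3 12.38 [-66.7  -0.  173.5] [0.8 0.6 0.3]
1.4 12.62 [-68.1  -0.  167.8] [-1.4  0.1  0.1]
1.5 12.88 [-69.   -0.  161.8] [ 0.2 -0.4  0.4]
1.58 13.12 [-69.2  -0.  157.1] [-0.7 -0.2  0.2]
1.62 13.38 [-68.7   0.  155.7] [-1.6  0.4  6. ]
press 13.62 [-68.6   0.  155.7] [-1.1 -0.4  4. ]
away 15.38 [-259.1 -100.   329.8] [ 0.3 -0.5 -0.3]
bail_bar [ 24.    6.5 118.2] [0.0005 0.0005]
keeper [ 30.    3.  140.4] [0.0014 0.0014]
```

View pics/c5.png

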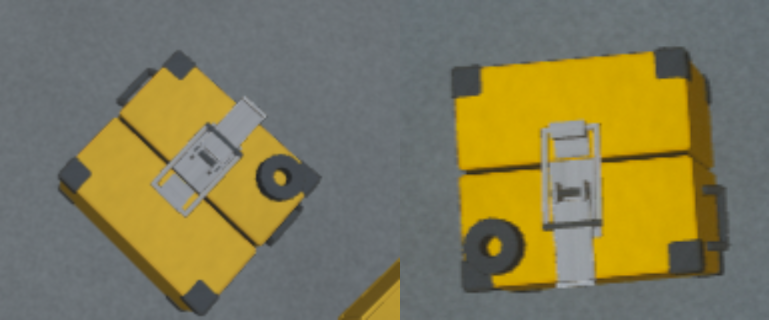

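The lever lies flat, but the forces read low in the last part. I compare the seam and hook at high zoom, before and after.

```bash
python3 - <<'E'
import cv2,numpy as np
f=lambda n,c:cv2.resize(cv2.imread(f'pics/{n}.png')[c[0]:c[1],c[2]:c[3]],(400,300),interpolation=cv2.INTER_CUBIC)
s=(255,330,345,445);t=(165,225,180,260)
cv2.imwrite('pics/c6.png',np.vstack([np.hstack([f('scene0',s),f('scene3',s)]),np.hstack([f('top0',t),f('top3',t)])]))
E
```

```text
(no output)
```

View pics/c6.png

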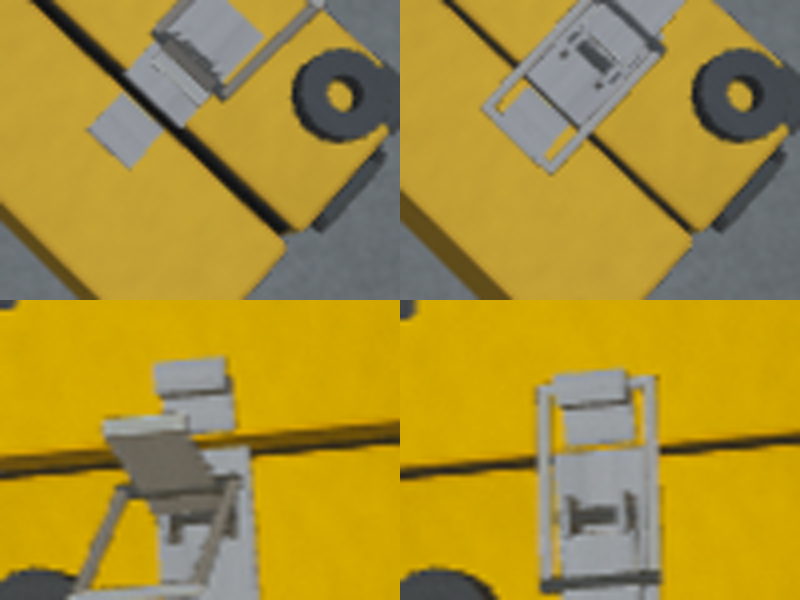

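The seam has clearly narrowed. In the lower right crop the bar is hidden under the keeper's lip at about (590,385), and the lever is flat. The job is done, so I hand it in.

```bash
python3 -c "
from bench import hand_in,status
print(status.get_time());print(hand_in())"
```

```text
15.675
the job is handed in; nothing more can be done
None
```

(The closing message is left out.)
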